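# Clamp the green cell through the guard window and start the discharge

### The arm

A 7-joint arm with a two-finger parallel gripper is mounted at the origin on the work surface. World frame = base frame: x ahead of the robot, y to its left, z up, the work surface at z = 0. Lengths are in m, angles in rad, forces in N, time in s.
With the tool pointing down it reaches from about 0.425 to 0.95 m from the base axis. Payload 4.7 kg.
Tool frame: the origin (TCP) lies midway between the tips of the shut fingers; the grasp point (between the pads) lies 19 mm behind it; x points along the fingers, y is the direction in which the jaws open and shut, and the axes are right-handed (so a half turn about x gives the same grasp; the last joint's range is limited). The gripper opens to 87 mm and grips with 3 to 60 N. Pads are 19 mm wide; open, the fingers measure 117 mm over their backs; the gripper's body (75 mm by 190 mm) begins 51 mm behind the grasp point.
Start: joints at [1.153, 0.469, -0.049, 1.532, 0.024, 1.141, -0.082], TCP at [0.256, -0.625, 0.223] pointing down, gripper open.
Joint ranges: [-2.59, 2.59], [-0.33, 1.99], [-1.39, 1.29], [0.1, 2.45], [-1.04, 4.18], [0.21, 1.99], [-2.66, 2.66]. Speed limits (rad/s): [2.57, 2.57, 3.14, 3.14, 3.14, 3.14, 3.14].

### API

Orientations are given as a unit quaternion [x, y, z, w].
In Python, from bench import monitor, cams, robot gives the robot as it stands. The module is installed in compiled form; this text tells all that it offers.
- The arm moves only by the tool apply_moves, never from a script. Its argument "rows" is a list of rows, each an object with "jaw": the opening, from -1 (shut) to 1 (fully open), so that 0 is half open; "translation": the shift along the tool's x, y, z in m, a list of three; "angular": the turn, a rotation vector about the tool's x, y, z in degrees, a list of three. A call has 1 to 12 rows; each row is the pose to reach, as a shift and turn from the pose measured when the call began, along the tool's axes at that moment; what a row does not reach only later rows make up. A row lasts 1/12 s, in which the tool goes at most 41.7 mm and 7.16 degrees, less where a joint would pass 70% of its speed; a pose out of reach is approached as far as the arm can. A call with a gripper value outside its range is refused whole. The fingers move at their own pace and stop on an object; the grip force is fixed at half the most. Time passes only in rows, so rows that repeat a pose let the fingers close. It gives the time, the measured TCP pose, the force and the opening at its end, in the units of the state.
- monitor.get_obs(): the state, without advancing time (a new reading comes with each control period).
- cams.get_image(name): name is "scene" or "top" or "wrist"; returns a dict with "image" (400x640x3 uint8, blue, green, red), "K" (3x3 intrinsics, pixels), "dist" ([k1, k2, p1, p2, k3] as OpenCV has them; the pictures are not rectified), "view" (4x4, takes a point from world to camera coordinates); the wrist camera has in their place "tool_from_camera" (4x4, takes a point from camera to tool coordinates, whose origin is the TCP and whose axes are the tool frame's). Camera axes: x right, y up, looking along -z (the intrinsics and any distortion apply to the point x, -y, -z); pixel columns grow to the right and rows downward; lengths in m; the calibration is good to about 2 mm. A picture is of the moment at which its call begins: read the wrist's pose just before it. There is no depth.
- robot.finish_job(): hands the job in, once; it reports no verdict.
The state is a dict: "time_s": time; "joints": joint angles; "qd": joint speeds; "joint_torque": joint torques, N m; "tool_pos": TCP position; "orientation": TCP orientation; "ft_force": force on the tool from outside, world axes, zero at the start; "torque": the same for the moment, N m; "finger_gap": opening from 0.0 (shut) to 1.0 (fully open).
Only numpy, scipy, OpenCV 4.12 (cv2) and the standard library are available. Lean on these libraries where they do the work, as an engineer would, in place of code of your own. Each camera call takes 0.05 s, during which the arm holds its last target. There are 200 camera calls.

### The job

Reach down through the window in the yellow guard and press the red lever of the bay whose cradle holds the green cell all the way down, without touching the guard. Then come out and press the green start button on its grey box fully in and let it spring back. Leave the other lever, the two cells, the meter and the jars as they are; nothing is to be picked up.

Things in the scene. Friction and masses are not known exactly. Their poses are not given: they have to be found in the camera images.
- station: fixed battery-cell discharge station with two bays side by side. Grey base 235 mm (x) x 250 mm (y) x 30 mm high; origin under its middle on the table, x away from the operator (roughly away from the robot), y to the left, z up. At its front (x = -88 mm), on top of the base, each bay (y = +58 left, y = -58 right) has a cradle with a cell lying along y; behind them stands the yellow guard
- guard: yellow sheet-steel guard hood fixed on the station, same origin and axes as station: a closed box x -55 to +115 mm, y -120 to +120 mm, its flat top at z = 130 mm, 4 mm thick, walls all round; open only at the two windows in its top. It must not be touched
- window_left (a point): centre of the left window opening, at the level of the guard's top face (130 mm above the table). The opening is 74 mm along x and 76 mm along y (its axes are the station's), through 4 mm sheet, edged with a thin flat black line; the left lever's red pad lies centred under it
- window_right (a point): centre of the right window opening, at the level of the guard's top face (130 mm above the table). The opening is 74 mm along x and 76 mm along y (its axes are the station's), through 4 mm sheet, edged with a thin flat black line; the right lever's red pad lies centred under it
- pad_left (a point): centre of the top face of the red square pad (36 x 36 mm, 8 mm thick, rounded edges) on the end of the left lever; moves with the lever. Raised it lies about 8 mm below the top of the guard, fully down about 31 mm below it (99 mm above the table); on the way it travels almost straight down (under 2 mm sideways) and tilts from 0.15 rad nose-up to 0.15 rad nose-down
- pad_right (a point): centre of the top face of the red square pad (36 x 36 mm, 8 mm thick, rounded edges) on the end of the right lever; moves with the lever. Raised it lies about 8 mm below the top of the guard, fully down about 31 mm below it (99 mm above the table); on the way it travels almost straight down (under 2 mm sideways) and tilts from 0.15 rad nose-up to 0.15 rad nose-down
- lever_left (a joint): hinged lever behind the left window (left as the robot sees it, the +y bay). 0 = fully raised, 0.30 rad = fully down on its stop; starts between 0 and 0.04. Hinge axis along the station's y at (75, +58, 106.5) mm in the station frame, pad 77 mm in front of it. Held by friction alone: it needs about 6 N straight down on the pad to move (no spring) and stays where it is left; the end stop is rigid.
- lever_right (a joint): hinged lever behind the right window (right as the robot sees it, the -y bay). 0 = fully raised, 0.30 rad = fully down on its stop; starts between 0 and 0.04. Hinge axis along the station's y at (75, -58, 106.5) mm in the station frame, pad 77 mm in front of it. Held by friction alone: it needs about 6 N straight down on the pad to move (no spring) and stays where it is left; the end stop is rigid.
- cell_green: loose green cylindrical cell, 18.4 mm diameter, 65 mm long, lying along its y axis in one of the two cradles (either bay); origin under its middle where it rests, 30 mm above the table, so its top is 48 mm above the table. It shows which bay is meant; leave it in place
- cell_black: loose black cell of the same size in the other bay's cradle; leave it
- start_box: fixed grey box 100 x 80 x 45 mm with the start button in the middle of its top; stands to the left or right of the station; origin under its middle
- start_top (a point): centre of the top of the green start button (32 mm diameter cap in a white housing, axis vertical), 67 mm above the table when out, 22 mm above the top of the box; moves with it
- start (a joint): travel of the start button: 0 = out, 0.006 m = fully in. Spring return; fully in takes 5 N, then it meets a rigid stop
- meter: loose orange hand multimeter lying face up, 150 x 78 mm, 36 mm high (44 mm over its dial), on the side of the station where the start box is not; origin under its middle; leave it
- jar_a: small loose amber sample jar with a white lid, 32 mm diameter, 50 mm high, standing near the station's left rear; origin under its middle; leave it
- jar_b: the same kind of jar, near the station's right rear; leave it
Mind the look-alikes: they are no part of the job. Of the things that look like the cell_green, the largest one is meant.

How it is judged:
By the outcome, as a careful person would: the job done as asked, in the order asked, and still so for the second after the job is handed in, with the robot touching nothing.
It also fails if it takes over 42 s, if anything falls off the work surface, if the arm or the gripper's body presses on something with over 40 N, if the wrist force passes 120 N, or if a joint passes its speed limit or range.

## Working session

There is one attempt and no reset: what is moved stays moved. The work goes in short steps, Python scripts to look and compute and a tool call to move; the robot and the scene stay as the last step left them, time stands still between calls to the robot, and variables do not carry over. Pictures are saved under pics/ and viewed, on a budget of 10 in all, crops included, one or two more only if the job needs it, and the job is handed in when it is done.

Besides the shell and the picture viewer there is one more tool, called after "Request:" as name([rows], argument=value, ...), one row to a line, values as JSON. apply_moves: Moves the arm, as the interface text tells. Its arguments: {"type":"object","properties":{"rows":{"type":"array"}},"required":["rows"]}

```bash
mkdir -p pics; python3 - <<'E'
from bench import monitor,cams,robot
import cv2,numpy as np
o=monitor.get_obs();print({k:np.round(v,4).tolist() for k,v in o.items()})
for n in("scene","top"):
    d=cams.get_image(n);cv2.imwrite(f"pics/{n}0.png",d["image"]);print(n,d["K"],d["dist"],d["view"])
E
```

```text
{'time_s': 0.0, 'joints': [1.1531, 0.4694, -0.0486, 1.5337, 0.0241, 1.141, -0.0823], 'qd': [0.0003, 0.0018, -0.0013, -0.0006, 0.0003, 0.0023, -0.0], 'joint_torque': [-0.0011, -50.7976, -0.0814, -23.6156, -0.0615, 0.038, 0.0002], 'tool_pos': [0.2556, -0.6241, 0.2215], 'orientation': [-0.6936, -0.1373, 0.694, -0.1359], 'ft_force': [-0.2194, -0.7758, 0.25], 'torque': [0.007, 0.0019, -0.0395], 'finger_gap': 1.0011}
scene [[403.67633236   0.         325.98587384]
 [  0.         403.67633236 197.5570833 ]
 [  0.           0.           1.        ]] [-0.07901937  0.          0.          0.          0.        ] [[ 0.74400471  0.66804287 -0.01325534 -0.44513897]
 [-0.47947783  0.54760467  0.68573328  0.20472932]
 [ 0.46535792 -0.50383315  0.72773221 -1.19338598]
 [ 0.          0.          0.          1.        ]]
top [[374.81904098   0.         316.45611121]
 [  0.         374.81904098 194.79984794]
 [  0.           0.           1.        ]] [0.02919555 0.         0.         0.         0.        ] [[-0.001934   -0.99999104 -0.00376652  0.02311802]
 [ 0.96902752 -0.00280422  0.24693682 -0.59722261]
 [-0.24694517 -0.00317228  0.96902426 -0.67589258]
 [ 0.          0.          0.          1.        ]]
```

View pics/scene0.png

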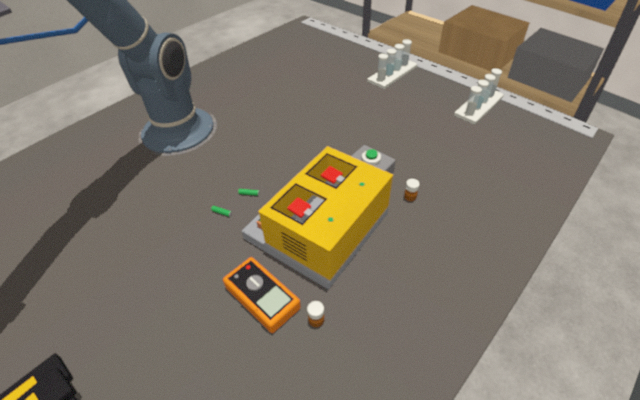

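View pics/top0.png

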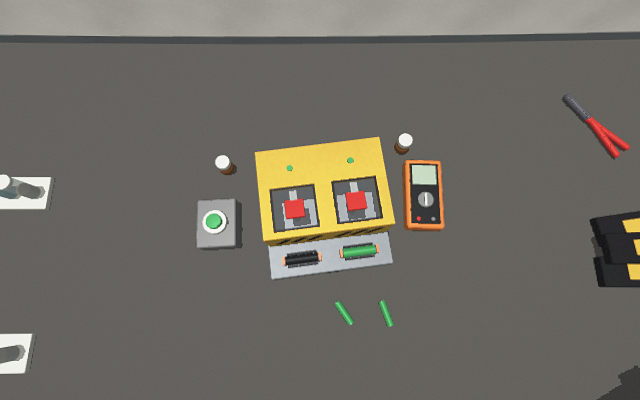

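The top view shows the green cell at (358,251), in the right (-y) bay. The black cell is in the left bay. The small green sticks at (344,313) and (386,313) are decoys, and the start box is on the left at (214,222).

```bash
cat > h.py <<'E'
import cv2,numpy as np
from scipy.spatial.transform import Rotation as R
def T_tool(o):
    T=np.eye(4);T[:3,:3]=R.from_quat(o["orientation"]).as_matrix();T[:3,3]=o["tool_pos"];return T
def backproj(d,px,z,o=None):
    W=np.linalg.inv(d["view"]) if o is None else T_tool(o)@d["tool_from_camera"]
    u=cv2.undistortPoints(np.array(px,float).reshape(-1,1,2),d["K"],np.array(d["dist"],float)).reshape(-1,2)
    r=np.c_[u[:,0],-u[:,1],-np.ones(len(u))]@W[:3,:3].T
    c=W[:3,3];return c+r*((z-c[2])/r[:,2])[:,None]
def project(d,P,o=None):
    V=np.array(d["view"]) if o is None else np.linalg.inv(T_tool(o)@d["tool_from_camera"])
    p=np.atleast_2d(P)@V[:3,:3].T+V[:3,3];p[:,1:]*=-1
    return cv2.projectPoints(p,np.zeros(3),np.zeros(3),d["K"],np.array(d["dist"],float))[0].reshape(-1,2)
def blobs(im,lo,hi,amin=30):
    m=cv2.inRange(cv2.cvtColor(im,cv2.COLOR_BGR2HSV),lo,hi)
    n,_,s,c=cv2.connectedComponentsWithStats(m)
    return [(c[i].round(1),s[i].tolist()) for i in range(1,n) if s[i][4]>=amin]
def station(p,yaw,pts):
    c,s=np.cos(yaw),np.sin(yaw);P=np.array(pts,float);return np.c_[P[:,:2]@np.array([[c,s],[-s,c]])+p,P[:,2]]
E
python3 - <<'E'
from bench import monitor,cams
from h import *
d=cams.get_image("top")
top=backproj(d,[(255,152),(380,138),(394,225),(263,240)],.130);print(top.round(4))
print("edges",[round(float(np.linalg.norm(top[i]-top[i-1])),3) for i in range(4)])
print("winR",backproj(d,[(332,180),(375,177),(382,218),(339,222)],.13).round(4))
for c,s in blobs(d["image"],(0,150,100),(6,255,255)): print("red",c,s,backproj(d,[c],.121).round(4))
for c,s in blobs(d["image"],(50,120,60),(85,255,255)): print("green",c,s,backproj(d,[c],.067).round(4))
E
```

```text
[[ 0.6678  0.1385  0.13  ]
 [ 0.6955 -0.1008  0.13  ]
 [ 0.5264 -0.1188  0.13  ]
 [ 0.4998  0.1176  0.13  ]]
edges [0.169, 0.241, 0.17, 0.238]
winR [[ 0.6117 -0.0076  0.13  ]
 [ 0.6173 -0.0881  0.13  ]
 [ 0.5393 -0.0977  0.13  ]
 [ 0.5321 -0.0194  0.13  ]]
red [607.2 137.1] [585, 117, 45, 40, 567] [[ 0.6978 -0.5346  0.121 ]]
red [355.7 200.5] [346, 191, 21, 20, 333] [[ 0.5743 -0.0517  0.121 ]]
red [294.2 208.5] [284, 199, 21, 20, 336] [[0.5594 0.063  0.121 ]]
green [213.2 220.9] [206, 214, 15, 15, 171] [[0.5464 0.227  0.067 ]]
green [358.7 250.6] [343, 245, 33, 13, 277] [[ 0.4869 -0.0604  0.067 ]]
green [343.7 312.7] [335, 301, 19, 24, 158] [[ 0.3717 -0.0288  0.067 ]]
green [385.8 313.4] [379, 301, 15, 26, 156] [[ 0.3705 -0.1072  0.067 ]]
```

```bash
cat >> h.py <<'E'
def delta(o,pos,rot=None):
    """tool-axes shift and rotation vector (deg) from o to pos, rot"""
    Rt=R.from_quat(o["orientation"]);t=Rt.inv().apply(np.array(pos)-o["tool_pos"])
    a=np.zeros(3) if rot is None else np.degrees((Rt.inv()*rot).as_rotvec())
    return t.round(4).tolist(),a.round(2).tolist()
def down(az):  # x down, jaw y axis at azimuth az
    x=np.array([0,0,-1.]);y=np.array([np.cos(az),np.sin(az),0]);return R.from_matrix(np.c_[x,y,np.cross(x,y)])
E
python3 - <<'E'
from bench import monitor
from h import *
o=monitor.get_obs();M=T_tool(o)[:3,:3];print(M.round(3)); y=M[:,1];print("az y",np.degrees(np.arctan2(y[1],y[0])))
for k in range(4): print(k*90,delta(o,(.573,-.052,.26),down(.115+k*np.pi/2)))
E
```

```text
[[-0.001  0.379 -0.925]
 [ 0.001 -0.925 -0.379]
 [-1.    -0.002  0.   ]]
az y -67.72472867766307
0 ([-0.0377, -0.4093, -0.5105], [-74.31, -0.05, 0.08])
90 ([-0.0377, -0.4093, -0.5105], [-164.31, -0.12, 0.02])
180 ([-0.0377, -0.4093, -0.5105], [105.69, 0.08, 0.06])
270 ([-0.0377, -0.4093, -0.5105], [15.69, 0.01, 0.09])
```

Request:
apply_moves([
  {"jaw":-1,"translation":[-0.05,-0.03,-0.035],"angular":[-6,0,0]},
  {"jaw":-1,"translation":[-0.055,-0.06,-0.07],"angular":[-12,0,0]},
  {"jaw":-1,"translation":[-0.06,-0.085,-0.1],"angular":[-18,0,0]},
  {"jaw":-1,"translation":[-0.06,-0.11,-0.13],"angular":[-24,0,0]},
  {"jaw":-1,"translation":[-0.06,-0.135,-0.16],"angular":[-30,0,0]},
  {"jaw":-1,"translation":[-0.06,-0.16,-0.19],"angular":[-36,0,0]},
  {"jaw":-1,"translation":[-0.06,-0.185,-0.22],"angular":[-42,0,0]},
  {"jaw":-1,"translation":[-0.06,-0.21,-0.25],"angular":[-48,0,0]},
  {"jaw":-1,"translation":[-0.06,-0.235,-0.28],"angular":[-54,0,0]},
  {"jaw":-1,"translation":[-0.06,-0.26,-0.31],"angular":[-60,0,0]},
  {"jaw":-1,"translation":[-0.06,-0.285,-0.34],"angular":[-66,0,0]},
  {"jaw":-1,"translation":[-0.06,-0.31,-0.37],"angular":[-72,0,0]},
])

```text
time_s: 1.15
tool_pos: [0.4809, -0.1952, 0.2822]
orientation: [0.48, 0.52, -0.48, 0.519]
ft_force: [0.8, 0.2, 0.3]
finger_gap: 0.173
```

```bash
python3 - <<'E'
from bench import monitor
from h import *
o=monitor.get_obs();print(o["time_s"],o["tool_pos"],o["joints"]);print(delta(o,(.573,-.052,.24),down(.115)))
E
```

```text
1.15 [ 0.480944   -0.19523198  0.28223189] [ 0.73501156  0.20025374 -0.4994135   1.79773051  0.10279264  1.17025066
  0.28334527]
([0.0423, 0.1032, -0.1354], [-2.03, -0.06, 0.03])
```

Request:
apply_moves([
  {"jaw":-1,"translation":[0.0,0.025,-0.034],"angular":[-2,0,0]},
  {"jaw":-1,"translation":[0.0,0.05,-0.068],"angular":[-2,0,0]},
  {"jaw":-1,"translation":[0.01,0.077,-0.1],"angular":[-2,0,0]},
  {"jaw":-1,"translation":[0.025,0.103,-0.135],"angular":[-2,0,0]},
  {"jaw":-1,"translation":[0.042,0.103,-0.135],"angular":[-2,0,0]},
  {"jaw":-1,"translation":[0.042,0.103,-0.135],"angular":[-2,0,0]},
  {"jaw":-1,"translation":[0.042,0.103,-0.135],"angular":[-2,0,0]},
])

```text
time_s: 1.73
tool_pos: [0.5721, -0.0522, 0.239]
orientation: [0.47, 0.529, -0.471, 0.527]
ft_force: [-0.3, -0.3, 0.4]
finger_gap: 0.005
```

```bash
python3 - <<'E'
from bench import monitor,cams
from h import *
o=monitor.get_obs();d=cams.get_image("wrist");im=d["image"]
for c,s in blobs(im,(0,150,60),(6,255,255),150): print("red",c,s,backproj(d,[c],.121,o).round(4))
cor=[(x,y,.13) for x,y in((-.039,-.096),(-.039,-.020),(.035,-.020),(.035,-.096))]
w=station((.5676,.0057),.115,cor);print(w.round(4))
q=project(d,w,o);print("pred window px",q.round(1));print("tip px",project(d,[o["tool_pos"]],o))
v=im.copy();cv2.polylines(v,[q.astype(int)],True,(255,0,255),1)
cv2.imwrite("pics/w1.png",v);print(o["tool_pos"],delta(o,(.573,-.052,.24),down(.115)),o["finger_gap"])
E
```

```text
red [322.4  65.8] [303, 45, 40, 43, 1645] [[0.5602 0.0635 0.121 ]]
red [323.8 190.2] [306, 173, 37, 36, 1212] [[ 0.575  -0.0503  0.121 ]]
[[ 0.5399 -0.0941  0.13  ]
 [ 0.5312 -0.0186  0.13  ]
 [ 0.6047 -0.0102  0.13  ]
 [ 0.6134 -0.0856  0.13  ]]
pred window px [[283.7 230.8]
 [281.  154.3]
 [360.8 154.5]
 [358.  231. ]]
tip px [[319.67946032 240.32105503]]
[ 0.57207876 -0.05217261  0.23903623] ([-0.001, 0.0009, -0.0001], [0.05, -0.08, 0.21]) 0.005116694746193923
```

View pics/w1.png

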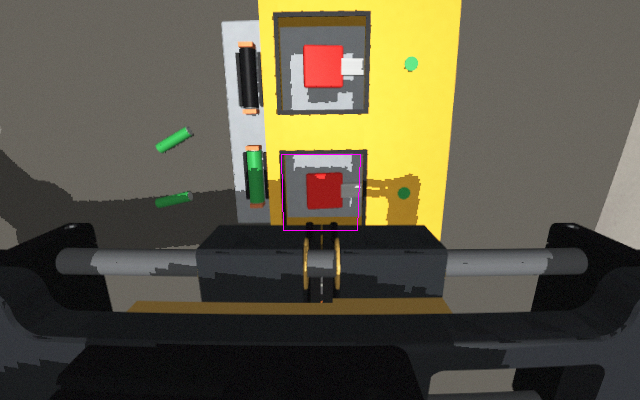

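The wrist view shows the right window at about x 282–365, y 153–230 px, with the pad at (324,190). The green cell is in front of this bay. Pad and window agree to about 3 mm, so I shift +3 mm in x and go down.

Request:
apply_moves([
  {"jaw":-1,"translation":[0.0,0.003,-0.001],"angular":[0,0,0]},
  {"jaw":-1,"translation":[0.03,0.003,-0.001],"angular":[0,0,0]},
  {"jaw":-1,"translation":[0.06,0.003,-0.001],"angular":[0,0,0]},
  {"jaw":-1,"translation":[0.08,0.003,-0.001],"angular":[0,0,0]},
  {"jaw":-1,"translation":[0.095,0.003,-0.001],"angular":[0,0,0]},
  {"jaw":-1,"translation":[0.104,0.003,-0.001],"angular":[0,0,0]},
  {"jaw":-1,"translation":[0.104,0.003,-0.001],"angular":[0,0,0]},
  {"jaw":-1,"translation":[0.104,0.003,-0.001],"angular":[0,0,0]},
])

```text
time_s: 2.45
tool_pos: [0.5757, -0.0528, 0.137]
orientation: [0.471, 0.527, -0.471, 0.527]
ft_force: [1.5, -0.9, 0.6]
finger_gap: 0.003
```

```bash
python3 - <<'E'
from bench import monitor,cams
from h import *
o=monitor.get_obs();d=cams.get_image("wrist");im=d["image"]
print(o["tool_pos"],delta(o,(.575,-.051,.135),down(.115)))
v=cv2.resize(im[80:300,200:460],None,fx=2.5,fy=2.5)
cv2.imwrite("pics/w2.png",v)
E
```

```text
[ 0.57574282 -0.05279822  0.13695375] ([0.002, -0.0005, -0.0019], [-0.16, -0.0, 0.03])
```

View pics/w2.png

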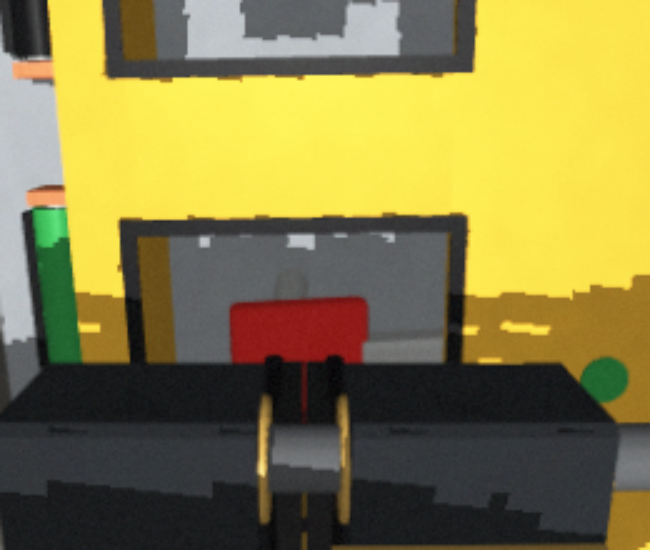

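Fingertips are centred over the pad, inside the window with room on all sides. Pressing down.

Request:
apply_moves([
  {"jaw":-1,"translation":[0.006,0,-0.002],"angular":[0,0,0]},
  {"jaw":-1,"translation":[0.011,0,-0.002],"angular":[0,0,0]},
  {"jaw":-1,"translation":[0.015,0,-0.002],"angular":[0,0,0]},
  {"jaw":-1,"translation":[0.019,0,-0.002],"angular":[0,0,0]},
  {"jaw":-1,"translation":[0.023,0,-0.002],"angular":[0,0,0]},
  {"jaw":-1,"translation":[0.027,0,-0.002],"angular":[0,0,0]},
  {"jaw":-1,"translation":[0.03,0,-0.002],"angular":[0,0,0]},
  {"jaw":-1,"translation":[0.032,0,-0.002],"angular":[0,0,0]},
  {"jaw":-1,"translation":[0.033,0,-0.002],"angular":[0,0,0]},
  {"jaw":-1,"translation":[0.033,0,-0.002],"angular":[0,0,0]},
])

```text
time_s: 3.33
tool_pos: [0.5751, -0.0506, 0.1044]
orientation: [0.471, 0.528, -0.472, 0.527]
ft_force: [-2.7, 0.0, 4.4]
finger_gap: 0.001
```

Request:
apply_moves([
  {"jaw":-1,"translation":[0.001,0,0],"angular":[0,0,0]},
  {"jaw":-1,"translation":[0.002,0,0],"angular":[0,0,0]},
  {"jaw":-1,"translation":[0.003,0,0],"angular":[0,0,0]},
  {"jaw":-1,"translation":[0.004,0,0],"angular":[0,0,0]},
  {"jaw":-1,"translation":[0.004,0,0],"angular":[0,0,0]},
])

```text
time_s: 3.75
tool_pos: [0.5753, -0.0506, 0.1009]
orientation: [0.471, 0.527, -0.472, 0.527]
ft_force: [-1.8, 0.0, 5.2]
finger_gap: 0.005
```

Request:
apply_moves([
  {"jaw":-1,"translation":[0.001,0,0],"angular":[0,0,0]},
  {"jaw":-1,"translation":[0.002,0,0],"angular":[0,0,0]},
  {"jaw":-1,"translation":[0.002,0,0],"angular":[0,0,0]},
])

```text
time_s: 4.0
tool_pos: [0.5754, -0.0506, 0.1002]
orientation: [0.47, 0.527, -0.472, 0.528]
ft_force: [-4.8, -0.2, 11.5]
finger_gap: 0.003
```

Request:
apply_moves([
  {"jaw":-1,"translation":[0.002,0,0],"angular":[0,0,0]},
  {"jaw":-1,"translation":[0.003,0,0],"angular":[0,0,0]},
  {"jaw":-1,"translation":[0.003,0,0],"angular":[0,0,0]},
])

```text
time_s: 4.25
tool_pos: [0.5754, -0.0506, 0.1]
orientation: [0.47, 0.527, -0.472, 0.528]
ft_force: [-8.5, -0.7, 20.7]
finger_gap: 0.007
```

It is rigid now: force went from 11 to 21 N with only 0.2 mm of travel, so the lever is on its stop. Going straight up, then checking.

Request:
apply_moves([
  {"jaw":-1,"translation":[-0.01,0,0],"angular":[0,0,0]},
  {"jaw":-1,"translation":[-0.03,0,0],"angular":[0,0,0]},
  {"jaw":-1,"translation":[-0.06,0,0],"angular":[0,0,0]},
  {"jaw":-1,"translation":[-0.09,0,0],"angular":[0,0,0]},
  {"jaw":-1,"translation":[-0.12,0,0],"angular":[0,0,0]},
  {"jaw":-1,"translation":[-0.14,0,0],"angular":[0,0,0]},
  {"jaw":-1,"translation":[-0.14,0,0],"angular":[0,0,0]},
  {"jaw":-1,"translation":[-0.14,0,0],"angular":[0,0,0]},
])

```text
time_s: 4.92
tool_pos: [0.5763, -0.05, 0.2411]
orientation: [0.47, 0.526, -0.472, 0.529]
ft_force: [-1.1, -0.5, 0.6]
finger_gap: 0.002
```

```bash
python3 - <<'E'
from bench import monitor,cams
from h import *
o=monitor.get_obs();d=cams.get_image("wrist");im=d["image"]
for c,s in blobs(im,(0,150,60),(6,255,255),150): print("red",c,s,[backproj(d,[c],z,o).round(4).tolist() for z in(.121,.099)])
print("exp pad px down/up",project(d,[[.575,-.051,.099],[.575,-.051,.121]],o))
for c,s in blobs(im,(50,120,60),(85,255,255),100): print("green",c,s,backproj(d,[c],.067,o).round(4))
cv2.imwrite("pics/w3.png",im);print(o["tool_pos"],delta(o,(.546,.227,.2),down(.115)))
E
```

```text
red [316.4  67.3] [297, 46, 40, 43, 1616] [[[0.5602, 0.0635, 0.121]], [[0.5595, 0.0667, 0.099]]]
red [318.9 185.4] [303, 169, 33, 34, 1025] [[[0.5745, -0.0449, 0.121]], [[0.575, -0.0502, 0.099]]]
exp pad px down/up [[318.81712338 186.14531133]
 [318.67857884 191.32221069]]
green [403.9  64.7] [398, 58, 13, 14, 136] [[0.6517 0.0851 0.067 ]]
green [168.6 140.8] [152, 128, 35, 25, 368] [[ 0.3982 -0.0247  0.067 ]]
green [251.1 176.4] [242, 151, 19, 52, 735] [[ 0.4953 -0.0559  0.067 ]]
green [397.6 192.8] [392, 188, 12, 11, 104] [[ 0.67   -0.0562  0.067 ]]
green [168.3 200.1] [152, 192, 34, 16, 312] [[ 0.3962 -0.0963  0.067 ]]
[ 0.57630871 -0.05000097  0.24108143] ([0.0399, 0.0009, -0.2788], [-0.14, 0.25, -0.07])
```

View pics/w3.png

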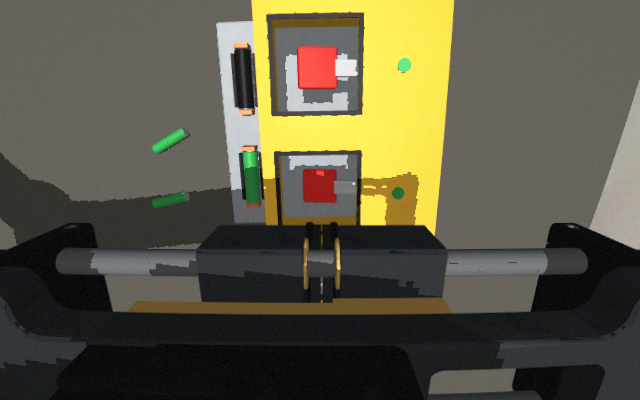

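The right pad at (319,185) now matches a height of 99 mm, fully down. The left pad and both cells are unchanged. Moving to the start button.

Request:
apply_moves([
  {"jaw":-1,"translation":[0,0,-0.035],"angular":[0,0,0]},
  {"jaw":-1,"translation":[0,0,-0.07],"angular":[0,0,0]},
  {"jaw":-1,"translation":[0,0,-0.105],"angular":[0,0,0]},
  {"jaw":-1,"translation":[0,0,-0.14],"angular":[0,0,0]},
  {"jaw":-1,"translation":[0,0,-0.175],"angular":[0,0,0]},
  {"jaw":-1,"translation":[0,0,-0.21],"angular":[0,0,0]},
  {"jaw":-1,"translation":[0,0.001,-0.245],"angular":[0,0,0]},
  {"jaw":-1,"translation":[0.02,0.001,-0.27],"angular":[0,0,0]},
  {"jaw":-1,"translation":[0.06,0.001,-0.279],"angular":[0,0,0]},
  {"jaw":-1,"translation":[0.08,0.001,-0.279],"angular":[0,0,0]},
  {"jaw":-1,"translation":[0.08,0.001,-0.279],"angular":[0,0,0]},
  {"jaw":-1,"translation":[0.08,0.001,-0.279],"angular":[0,0,0]},
])

```text
time_s: 5.97
tool_pos: [0.5438, 0.2261, 0.1565]
orientation: [0.468, 0.528, -0.474, 0.527]
ft_force: [-0.0, 1.1, 0.4]
finger_gap: 0.004
```

```bash
python3 - <<'E'
from bench import monitor,cams
from h import *
o=monitor.get_obs();d=cams.get_image("wrist");im=d["image"]
for c,s in blobs(im,(50,120,60),(85,255,255),100): print("green",c,s,backproj(d,[c],.067,o).round(4))
cv2.imwrite("pics/w4.png",im);print(o["tool_pos"],delta(o,(.546,.227,.09),down(.115)))
E
```

```text
green [325.4 194.6] [309, 178, 34, 34, 903] [[0.5475 0.2306 0.067 ]]
[0.54381977 0.22607811 0.15648099] ([0.0665, 0.0027, -0.001], [-0.13, 0.28, 0.35])
```

View pics/w4.png

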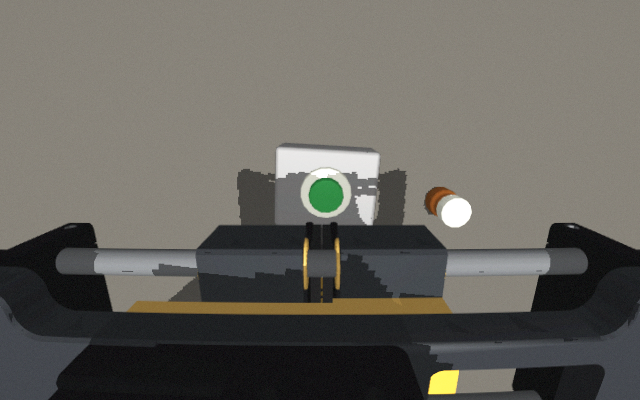

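The button is at (325,195) px, giving (0.547, 0.230); the top-camera estimate was (0.546, 0.227). I aim at (0.547, 0.229).

Request:
apply_moves([
  {"jaw":-1,"translation":[0.02,0.003,-0.003],"angular":[0,0,0]},
  {"jaw":-1,"translation":[0.045,0.003,-0.003],"angular":[0,0,0]},
  {"jaw":-1,"translation":[0.065,0.003,-0.003],"angular":[0,0,0]},
  {"jaw":-1,"translation":[0.08,0.003,-0.003],"angular":[0,0,0]},
  {"jaw":-1,"translation":[0.084,0.003,-0.003],"angular":[0,0,0]},
  {"jaw":-1,"translation":[0.084,0.003,-0.003],"angular":[0,0,0]},
  {"jaw":-1,"translation":[0.084,0.003,-0.003],"angular":[0,0,0]},
])

```text
time_s: 6.6
tool_pos: [0.5488, 0.2298, 0.0759]
orientation: [0.471, 0.526, -0.472, 0.528]
ft_force: [-0.2, 0.3, 0.4]
finger_gap: 0.003
```

Request:
apply_moves([
  {"jaw":-1,"translation":[0.004,-0.002,0],"angular":[0,0,0]},
  {"jaw":-1,"translation":[0.008,-0.002,0],"angular":[0,0,0]},
  {"jaw":-1,"translation":[0.011,-0.002,0],"angular":[0,0,0]},
  {"jaw":-1,"translation":[0.013,-0.002,0],"angular":[0,0,0]},
  {"jaw":-1,"translation":[0.015,-0.002,0],"angular":[0,0,0]},
  {"jaw":-1,"translation":[0.016,-0.002,0],"angular":[0,0,0]},
  {"jaw":-1,"translation":[0.016,-0.002,0],"angular":[0,0,0]},
])

```text
time_s: 7.18
tool_pos: [0.5475, 0.2298, 0.0614]
orientation: [0.471, 0.526, -0.472, 0.528]
ft_force: [-1.3, -1.8, 9.5]
finger_gap: 0.007
```

Request:
apply_moves([
  {"jaw":-1,"translation":[0.002,0,0],"angular":[0,0,0]},
  {"jaw":-1,"translation":[0.003,0,0],"angular":[0,0,0]},
  {"jaw":-1,"translation":[0.003,0,0],"angular":[0,0,0]},
])

```text
time_s: 7.43
tool_pos: [0.5476, 0.2299, 0.0611]
orientation: [0.471, 0.525, -0.472, 0.529]
ft_force: [-5.5, -3.6, 20.2]
finger_gap: 0.004
```

Button bottomed out: 20 N with 0.3 mm of travel, at z = 61 mm. Retracting straight up.

Request:
apply_moves([
  {"jaw":-1,"translation":[-0.01,0,0],"angular":[0,0,0]},
  {"jaw":-1,"translation":[-0.03,0,0],"angular":[0,0,0]},
  {"jaw":-1,"translation":[-0.06,0,0],"angular":[0,0,0]},
  {"jaw":-1,"translation":[-0.1,0,0],"angular":[0,0,0]},
  {"jaw":-1,"translation":[-0.14,0,0],"angular":[0,0,0]},
  {"jaw":-1,"translation":[-0.17,0,0],"angular":[0,0,0]},
  {"jaw":-1,"translation":[-0.17,0,0],"angular":[0,0,0]},
  {"jaw":-1,"translation":[-0.17,0,0],"angular":[0,0,0]},
  {"jaw":-1,"translation":[-0.17,0,0],"angular":[0,0,0]},
])

```text
time_s: 8.18
tool_pos: [0.5465, 0.2301, 0.2301]
orientation: [0.47, 0.525, -0.473, 0.529]
ft_force: [-0.4, -1.3, -0.5]
finger_gap: 0.004
```

```bash
python3 - <<'E'
from bench import monitor,cams
from h import *
o=monitor.get_obs();print(o["tool_pos"],o["ft_force"],o["time_s"])
d=cams.get_image("wrist")
for c,s in blobs(d["image"],(50,120,60),(85,255,255),100): print("green",c,s,backproj(d,[c],.067,o).round(4),backproj(d,[c],.061,o).round(4))
d=cams.get_image("top");cv2.imwrite("pics/top1.png",d["image"])
for c,s in blobs(d["image"],(0,150,100),(6,255,255)): print("red",c,s)
for c,s in blobs(d["image"],(50,120,60),(85,255,255)): print("green",c,s)
E
```

```text
[0.5465057  0.23011185 0.23012067] [-0.39695482 -1.2862307  -0.46569715] 8.1833
green [321.4 181. ] [309, 168, 26, 27, 538] [[0.5478 0.23   0.067 ]] [[0.5479 0.2287 0.061 ]]
red [607.1 137.2] [585, 117, 45, 40, 586]
red [354.7 203.4] [345, 193, 20, 21, 315]
red [294.2 208.5] [284, 199, 21, 20, 336]
green [213.1 220.9] [206, 214, 15, 15, 172]
green [358.8 250.6] [343, 245, 33, 12, 276]
green [343.8 312.8] [335, 301, 19, 24, 156]
green [385.8 313.5] [379, 301, 15, 26, 151]
```

View pics/top1.png

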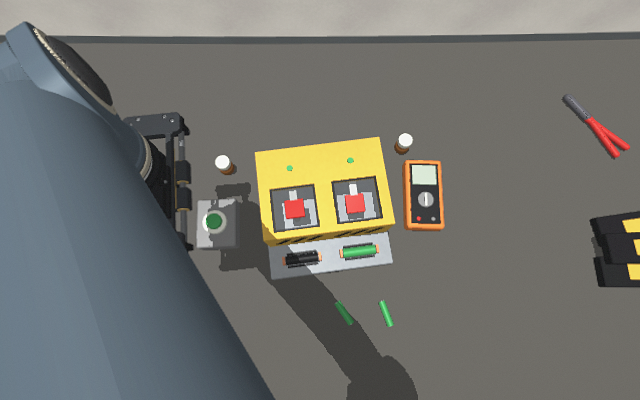

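The right pad sits lower, moved from row 200.5 to row 203.4. The left pad (294,208.5), both cells, the meter and the jars are where they were, the button is back out at (213,221), and the arm is clear.

```bash
python3 -c "
from bench import robot
print(robot.finish_job())"
```

```text
the job is handed in; nothing more can be done
None
```

I pressed the right bay's lever (the one with the green cell) down to its stop through the window. Then I pressed the start button fully in, let it spring back, and handed the job in at about 8.3 s of the 42 s.

- **Lever:** at the stop the force rose from 11 to 21 N with only 0.2 mm of travel. After I withdrew, the wrist view put the pad at 99 mm above the table, which is fully down.
- **Guard:** there were no unexpected forces on the way in or out, and the fingers had clearance on all sides of the window.
- **Start button:** it bottomed out at 61 mm with 20 N. Afterwards the camera put it back at its original pixel position. A 6 mm change is only just visible from there, but nothing was holding it down.
- **Everything else:** the left lever and green cell are at the same pixel positions as before, and the black cell, meter and jars look unmoved. The arm ended clear, 23 cm above the table.

No checks failed. The window and pad position estimates disagreed by about 3 mm between the two cameras, which was well within the clearance.

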